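Stack a tote on the filled one on the sprung platform

TASK

Take the empty tote from the table, turn it so that it will stack and not nest, with its tab at the opposite end to the tab of the filled tote on the sprung platform, and put it on top of that tote. Press it down firmly until both ends have snapped fully home on the ledges, without driving the platform down to its stop; then let go and leave the stack upright on the platform. Do not disturb the sealed packs and the jar.

Things in the scene. Friction and masses are not known exactly. Their poses are not given: they have to be found in the camera images.
- upper_tote: Empty grey plastic stack-nest tote on the table, open-topped, 180 long (x) x 60 wide (y) x 70 mm high, 0.25 to 0.5 kg. Origin: centre of its underside, z up. The upper 26 mm of the long sides is an upright rim band, 60 mm over its outsides, 4 mm thick, to grip from outside; below it they taper to an underside 46 mm wide, 140 mm long without feet. A tab marks the +x end.
- lower_tote: Tote of the same shape and frame, holding two sealed portions (tops 38 mm above its underside), 0.45 to 0.8 kg, loose on the sprung platform between low lips, x along the platform's x. Both totes have feet, ledges and catches alike. Stacked, the other tote's underside lies 50 mm above this one's, with 2 mm play each way along x, 3 mm along y; wrongly nested, only about 38 mm.
- upper_tote_tab (a point): Top of the flat tab (40 mm wide, sticking out 17 mm) on the rim of the empty tote's +x end: 98 mm along x, 70 mm above its underside.
- lower_tote_tab (a point): The same point on the filled tote's tab.
- upper_tote_foot (a point): Bottom of the single foot under the empty tote's -x end, 77 mm from its middle. Under the +x end are two feet, at y = -15 and +15 mm. Feet are 6 mm high and reach 84 mm from the tote's middle.
- lower_tote_ledge (a point): Middle of the filled tote at the height of the ledges inside its ends, 50 mm above its underside, 20 mm below its rim. The ledge has two gaps at the +x (tab) end and one middle gap at the -x end. Same way round, the upper feet fall through the gaps and it nests; turned half round, they stand on the ledges and it stacks.
- lower_tote_catch (a point): Sprung round steel catch inside the filled tote's +x end, 88.5 mm from its middle, 62 mm above its underside; its twin is at the -x end. They stick 4.5 mm in. Upper feet touch them with the underside about 67 mm above the lower one's, and below about 63 mm they give way and it snaps home, after a push of about 12 to 20 N in all at the centre.
- platform_top (a point): Centre of the top of the platform, a 190 x 72 mm steel plate with 6 mm lips, 80 mm above the table when up, on a fixed 230 x 110 x 24 mm steel foot; x along the plate's length.
- platform (a joint): How far the platform has sunk, m: 0 up, 0.048 at its hard stop. A spring carries it: with the filled tote alone it stays at the top; with more load it sinks about 1.7 mm per newton, so that a tote pressed against it moves away 15 to 35 mm before the catches give, and it rises again when pressing stops.
- pack_a: Sealed tray of peppers, clear rim, 172 x 127 x 38 mm, loose on the table; origin at the centre of its underside. Leave alone.
- pack_b: Another sealed tray like pack_a. Leave alone.
- sauce_jar: Glass jar, 72 mm across, 100 mm high; origin at the centre of its underside. Leave alone.
Things that resemble listed ones, but are neither listed nor needed, are in the scene too. Leave any purple look-alike of the upper_tote alone.

How it is judged (in metres and radians):
At the end, for the whole second after the job is handed in: The empty tote is stacked on the filled one, tab at the opposite end: undersides 50 +-3 mm apart, within 5 mm along and 6 mm across, parallel within 0.03 rad; the filled tote stands within 10 mm of the platform centre, upright; platform within 20 mm of its top; all released, at rest (z of upper_tote in the frame of lower_tote between 0.047 and 0.053 m and x of upper_tote in the frame of lower_tote between -0.005 and 0.005 m and y of upper_tote in the frame of lower_tote between -0.006 and 0.006 m and x of upper_tote_tab in the frame of lower_tote below -0.08 m and angle between the z axis of upper_tote and the z axis of lower_tote, either way round below 0.03 rad and angle between lower_tote's own z axis and vertical below 0.06 rad and horizontal distance between lower_tote and platform_top below 0.01 m and z of lower_tote in the frame of platform_top between -0.004 and 0.004 m and value of joint platform below 0.02 m and linear speed of each of upper_tote, lower_tote below 0.02 m/s); the robot touches nothing.
It fails at once if the platform is driven down to its stop (more than 46 mm) (value of joint platform above 0.046 m).
It fails at once if the filled tote is shoved off its place on the platform (more than 20 mm) (horizontal distance between lower_tote and platform_top above 0.02 m).
It fails at once if a sealed pack or the jar is moved more than 20 mm (distance of any of pack_a, pack_b, sauce_jar from where it was at the start of the episode above 0.02 m).
It also fails if it takes over 54 s, if anything falls off the work surface, if the arm or the gripper's body presses on something with over 40 N, if the wrist force passes 120 N, or if a joint passes its speed limit or range.

ROBOT

A 7-joint arm with a two-finger parallel gripper is mounted at the origin on the work surface. World frame = base frame: x ahead of the robot, y to its left, z up, the work surface at z = 0. Lengths are in mm, angles in rad, forces in N, time in s.
With the tool pointing down it reaches from about 375 to 925 mm from the base axis. Payload 3.1 kg.
Tool frame: the origin (TCP) lies between the finger pads; the fingertips stand ctrl.tips_ahead ahead of it and the grasp point (between the pads) lies 5 mm behind it (ctrl.tips_ahead is the distance from the TCP to the fingertips, in mm); z points along the fingers, y is the direction in which the jaws open and shut (so a half turn about z gives the same grasp; the last joint's range is limited). The gripper opens to 85 mm and grips with 20 to 120 N. Pads are 22 mm wide; open, the fingers measure 114 mm over their backs; the gripper's body (76 mm by 85 mm) begins 54 mm behind the grasp point. The pads swing forward as they close: fully open they stand 13 mm farther back than shut.
Start: joints at [-1.373, 0.383, 0.044, 1.598, -0.018, 1.161, -0.05], TCP at [189.455, 621.779, 209.569] pointing down, gripper open.
Joint ranges: [-2.61, 2.61], [-0.41, 2.15], [-1.48, 1.57], [0, 2.5], [-1.57, 4.71], [0.05, 1.97], [-2.85, 2.85]. Speed limits (rad/s): [2.79, 2.79, 3.14, 3.14, 3.14, 3.14, 3.14].

INTERFACE

Orientations are given as a unit quaternion [x, y, z, w].
In Python, from plant import ctrl, imaging, order gives the robot as it stands. The module is installed in compiled form; this text tells all that it offers.
- The arm moves only by the shell command python3 -m handwheel 'ROWS'. ROWS is JSON, a list of rows, each a list of 7 numbers: the shift along the tool's x, y, z in units of 25 mm (1.0 is 25 mm), then the turn, a rotation vector about the tool's x, y, z in units of 5 degrees (1.0 is 5 degrees), then the finger opening in mm, from 0 to 85.4. In form: [[x, y, z, rx, ry, rz, fingers], ...]. A call has 1 to 5 rows; each row is the pose to reach, as a shift and turn from the pose commanded when the call began, along the tool's axes at that moment; what a row does not reach only later rows make up. A row lasts 1/12 s, in which the tool goes at most 41.7 mm and 7.16 degrees, less where a joint would pass 70% of its speed; a pose out of reach is approached as far as the arm can. A call with a gripper value outside its range is refused whole. The fingers move at their own pace and stop on an object; the grip force is fixed at half the most. Time passes only in rows, so rows that repeat a pose let the fingers close. It gives the time, the measured TCP pose, the force and the opening at its end, in the units of the state.
- ctrl.observe(): the state, without advancing time (a new reading comes with each control period).
- imaging.snapshot(name): name is "scene" or "side" or "wrist"; returns a dict with "color" (400x640x3 uint8, red, green, blue), "range_z" (400x640 float32, mm along the optical axis (not along the pixel's ray), 0 where there is no reading), "fovy" (degrees; the focal length in pixels is half the picture's height over the tangent of half this angle, whatever the lens; pixels are square), "cx", "cy" (the principal point, pixels), "R" (3x3) and "t" (3): a world point X has camera coordinates R X + t; the wrist camera has in their place "tool_from_camera" (4x4, takes a point from camera to tool coordinates, whose origin is the TCP and whose axes are the flange's). Camera axes: x right, y down, z forward; pixel columns grow to the right and rows downward; lengths in mm; the calibration is good to about 2 mm. A picture is of the moment at which its call begins: read the wrist's pose just before it.
- order.close_job(): hands the job in, once; it reports no verdict.
The state is a dict: "time": time; "joint_pos": joint angles; "qvel": joint speeds; "tau": joint torques, N m; "eef_pos": TCP position; "eef_rot": TCP orientation; "ft_force": force on the tool from outside, world axes, zero at the start; "moment": the same for the moment, N m; "finger_gap": finger opening in mm.
Only numpy, scipy, OpenCV 4.12 (cv2) and the standard library are available. Lean on these libraries where they do the work, as an engineer would, in place of code of your own. Each camera call takes 0.05 s, during which the arm holds its last target. There are 200 camera calls.

## Working session

There is one attempt and no reset: what is moved stays moved. The work goes in short steps, Python scripts to look and compute and a shell command to move; the robot and the scene stay as the last step left them, time stands still between calls to the robot, and variables do not carry over. Pictures are saved under pics/ and viewed, about 8 in all and at most 12, crops included, and the job is handed in when it is done.

```bash
mkdir -p pics; python3 - <<'E'
from plant import ctrl, imaging
import cv2,numpy as np,pickle
print(ctrl.observe(), ctrl.tips_ahead)
for n in("scene","side"):
    s=imaging.snapshot(n); cv2.imwrite(f"pics/{n}0.png",s["color"][:,:,::-1]); pickle.dump(s,open(f"{n}0.pkl","wb"))
    print(n,s["fovy"],s["cx"],s["cy"],s["R"],s["t"])
a=cv2.imread("pics/scene0.png");b=cv2.imread("pics/side0.png")
E
```

```text
{'time': 0.0, 'joint_pos': array([-1.37279342,  0.38386517,  0.04379054,  1.59957772, -0.01786522,
        1.16117615, -0.04991164]), 'qvel': array([ 0.00024301, -0.00116267,  0.00016786, -0.00117894,  0.000424  ,
        0.00156667, -0.00161494]), 'tau': array([-2.76700921e-04, -4.33464932e+01,  1.02455232e+00, -2.49509543e+01,
        1.05414158e-02,  1.14461550e-02, -3.84311974e-06]), 'eef_pos': array([189.18256053, 620.81908214, 208.16532757]), 'eef_rot': array([ 1.47302250e-01,  9.89090649e-01, -1.31233881e-03, -1.15345639e-04]), 'ft_force': array([ 0.72639829, -0.00303816,  0.2079501 ]), 'moment': array([-0.03026467, -0.02384058,  0.02036811]), 'finger_gap': 85.47997109218781} 14.0
scene 50.45642949787367 318.8721842571986 198.94731949530873 [[-2.81506941e-01  9.59559081e-01 -4.61493889e-04]
 [ 8.26027210e-01  2.42087748e-01 -5.08991720e-01]
 [-4.88295905e-01 -1.43665909e-01 -8.60771291e-01]] [  85.68682228 -442.29261743 1489.34220314]
side 46.25553284872413 320.4801966329736 196.08992727189562 [[-0.99784076 -0.06526676 -0.00735269]
 [-0.04194655  0.71941237 -0.69331546]
 [ 0.05054008 -0.69151001 -0.7205967 ]] [ 559.73915685   58.60879448 1189.06428211]
```

View pics/scene0.png

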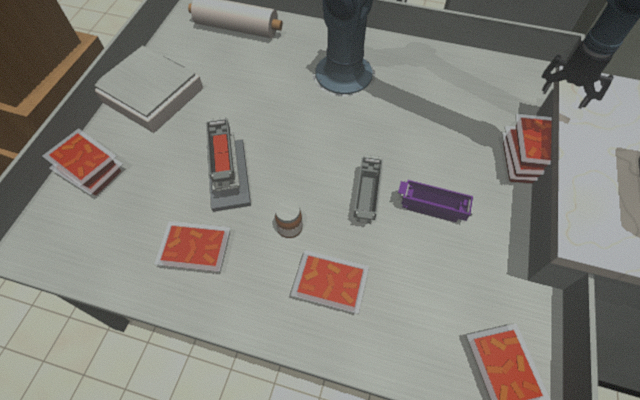

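View pics/side0.png

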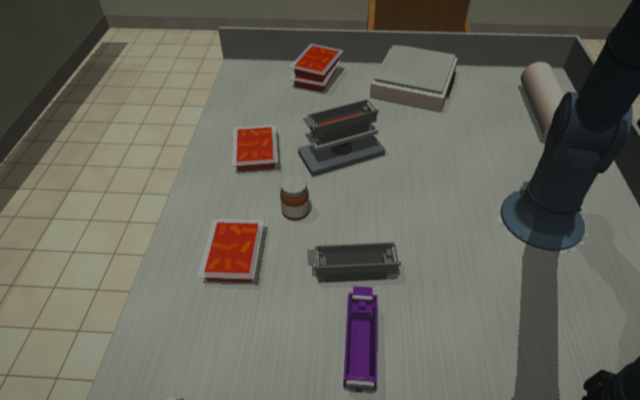

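The scene view has three candidates for the tote: grey empty on the table at (368,190), the purple look-alike at (436,200), and the filled tote on the platform at (222,155). I choose the grey one at (368,190). Next is a close crop to check it and find the tabs, plus depth points.

```bash
cat > h.py <<'E'
import numpy as np,cv2
def pts(s,T=None):
    h,w=s["range_z"].shape; f=h/2/np.tan(np.radians(s["fovy"])/2)
    v,u=np.mgrid[:h,:w]; Z=s["range_z"].astype(float)
    P=np.stack([(u-s["cx"])/f*Z,(v-s["cy"])/f*Z,Z],-1)
    W=(P-s["t"])@s["R"] if T is None else P@T[:3,:3].T+T[:3,3]
    W[Z==0]=np.nan
    return W
def rect(p):
    (c,wh,a)=cv2.minAreaRect(p[:,:2].astype(np.float32)); return c,wh,a
E
python3 - <<'E'
import pickle,cv2,numpy as np
from h import *
A=[]
for n,boxes in(("scene",[(345,145,395,230),(195,110,255,215)]),("side",[(300,230,410,290),(295,90,390,175)])):
    s=pickle.load(open(n+"0.pkl","rb")); W=pts(s)
    for (x0,y0,x1,y1),(lo,hi) in zip(boxes,[(55,80),(135,165)]):
        w=W[y0:y1,x0:x1].reshape(-1,3); p=w[(w[:,2]>lo)&(w[:,2]<hi)]
        print(n,len(p),np.percentile(w[:,2],[2,50,98]),rect(p),cv2.boxPoints(cv2.minAreaRect(p[:,:2].astype(np.float32))).tolist())
        A.append(cv2.resize(s["color"][y0:y1,x0:x1,::-1],(390,290) if n=="side" else (200,290),interpolation=cv2.INTER_CUBIC))
im=np.vstack([np.hstack([A[0],A[1],np.zeros((290,380,3),np.uint8)]),np.hstack(A[2:])]) if 1 else 0
cv2.imwrite("pics/crop.png",im)
E
```

```text
scene 442 [nan nan nan] ((476.16326904296875, 191.51284790039062), (205.18548583984375, 60.107479095458984), 6.813311576843262) [[370.7296142578125, 209.18328857421875], [377.8604736328125, 149.50030517578125], [581.596923828125, 173.8424072265625], [574.466064453125, 233.525390625]]
scene 511 [nan nan nan] ((520.8883056640625, -217.49847412109375), (205.32870483398438, 60.659637451171875), 27.018798828125) [[415.6506652832031, -237.11758422851562], [443.2073059082031, -291.15667724609375], [626.1259765625, -197.87936401367188], [598.5693359375, -143.84027099609375]]
side 1258 [nan nan nan] ((471.70806884765625, 221.90447998046875), (203.6510772705078, 122.76673126220703), 7.08734130859375) [[363.0869445800781, 270.2553405761719], [378.2341613769531, 148.42666625976562], [580.3292236328125, 173.55361938476562], [565.1820068359375, 295.3822937011719]]
side 834 [nan nan nan] ((519.6517944335938, -215.48802185058594), (204.81600952148438, 67.27069091796875), 27.6484375) [[413.32928466796875, -233.2153778076172], [444.5459289550781, -292.80450439453125], [625.9743041992188, -197.7606658935547], [594.7576904296875, -138.17153930664062]]
```

View pics/crop.png

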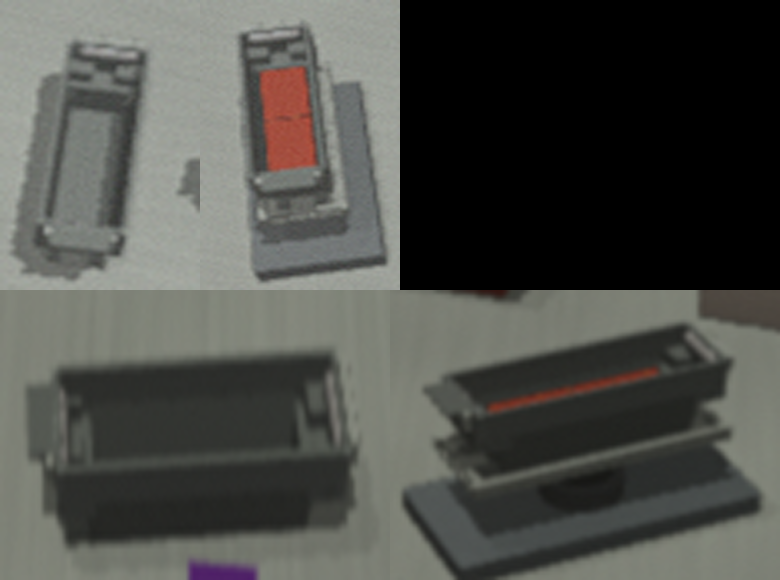

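The crop shows both tabs at the far end from the robot: the empty tote's at crop (85,235), the filled tote's at crop (285,180). The empty tote's axis is about 7° and the filled one's about 27°. I'll turn the tool over the grey tote and then look with the wrist camera.

```bash
python3 -m handwheel '[[-1.05,-0.88,-0.4,0,0,0,85],[-2.1,-1.76,-0.8,0,0,0,85],[-3.15,-2.64,-1.2,0,0,0,85],[-4.2,-3.52,-1.6,0,0,0,85],[-5.25,-4.4,-2,0,0,0,85]]'; python3 -m handwheel '[[-1.05,-0.88,0,0,0,0,85],[-2.1,-1.76,0,0,0,0,85],[-3.15,-2.64,0,0,0,0,85],[-4.2,-3.52,0,0,0,0,85],[-5.25,-4.4,0,0,0,0,85]]'; python3 -m handwheel '[[-1.05,-0.88,0,0,0,-0.95,85],[-2.1,-1.76,0,0,0,-1.9,85],[-3.15,-2.64,0,0,0,-2.85,85],[-4.2,-3.52,0,0,0,-3.8,85],[-5.25,-4.4,0,0,0,-4.74,85]]'; python3 -m handwheel '[[0,0,0,0,0,0,85],[0,0,0,0,0,0,85],[0,0,0,0,0,0,85]]'
python3 - <<'E'
from plant import ctrl, imaging
import cv2,numpy as np,pickle
from scipy.spatial.transform import Rotation as Ro
from h import *
o=ctrl.observe(); s=imaging.snapshot("wrist")
T=np.eye(4);T[:3,:3]=Ro.from_quat(o["eef_rot"]).as_matrix();T[:3,3]=o["eef_pos"]
M=np.array(s["tool_from_camera"]);print(o["eef_pos"],T[:3,:2].T,o["joint_pos"]);print(M)
W=pts(s,T@M); pickle.dump((o,s,W),open("w1.pkl","wb"))
cv2.imwrite("pics/w1.png",s["color"][:,:,::-1])
p=W[(W[...,2]>62)&(W[...,2]<78)&(W[...,1]>120)&(W[...,1]<260)&(W[...,0]>330)&(W[...,0]<620)]
print(len(p),rect(p),np.median(p[:,2]))
E
```

```text
time: 0.52
eef_pos: [283.4, 476.4, 259.3]
eef_rot: [0.147, 0.989, -0.001, -0.0]
ft_force: [0.2, 0.8, -0.6]
finger_gap: 84.9
time: 0.93
eef_pos: [376.8, 332.9, 259.1]
eef_rot: [0.147, 0.989, -0.0, -0.0]
ft_force: [0.3, 0.5, -0.4]
finger_gap: 85.1
time: 1.35
eef_pos: [470.1, 189.6, 259.2]
eef_rot: [-0.061, 0.998, -0.0, -0.0]
ft_force: [-0.2, 0.2, 0.5]
finger_gap: 85.0
time: 1.6
eef_pos: [469.3, 191.7, 259.1]
eef_rot: [-0.059, 0.998, 0.0, -0.001]
ft_force: [1.0, 0.4, 0.6]
finger_gap: 85.0
[469.29643134 191.71619638 259.131761  ] [[-9.93138938e-01 -1.16934221e-01  1.19920312e-03]
 [-1.16933821e-01  9.93139629e-01  3.98364055e-04]] [-0.83799366  0.06041782  0.38663361  1.89300795 -0.02531935  1.19372879
  1.24534848]
[[ 5.35082859e-04 -9.57937028e-01 -2.86977986e-01  7.30513380e+01]
 [ 9.99999759e-01  6.39512505e-04 -2.70160020e-04 -1.63553323e-01]
 [ 4.42322297e-04 -2.86977772e-01  9.57937139e-01 -1.64861487e+02]
 [ 0.00000000e+00  0.00000000e+00  0.00000000e+00  1.00000000e+00]]
3146 ((476.4845886230469, 191.95867919921875), (203.32994079589844, 60.1425895690918), 6.856534481048584) 70.25008486405093
```

View pics/w1.png

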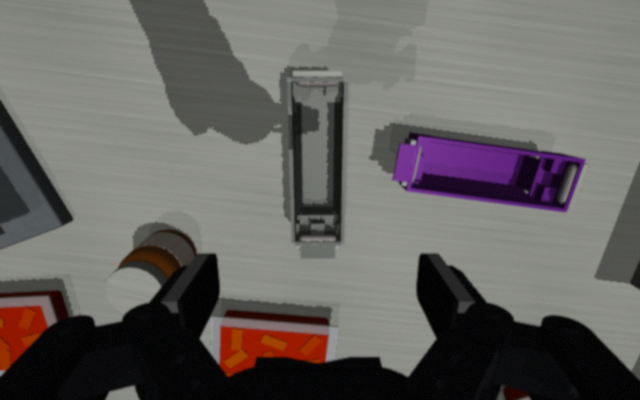

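The wrist view shows the grey tote upright at (318,160) with its tab at (318,250), at the far end. The purple one is to its right at (490,170). Next I get the exact middle from the long rims.

```bash
python3 - <<'E'
import pickle,numpy as np
o,s,W=pickle.load(open("w1.pkl","rb"))
a=np.radians(6.86);c=np.array([476.5,192.])
d=W[...,:2]-c; u=d@[np.cos(a),np.sin(a)]; v=d@[-np.sin(a),np.cos(a)]
m=(abs(W[...,2]-70)<5)&(abs(u)<115)&(abs(v)<33)
for lo,hi in((-32,-25),(25,32),(-18,18)):
    k=m&(v>lo)&(v<hi); print(lo,np.percentile(u[k],[0.5,2,98,99.5]),np.percentile(v[k],[1,99]))
E
```

```text
-32 [-95.04696586 -93.0181473   80.56822392  83.09004007] [-30.00841009 -25.70663027]
25 [-94.93507135 -93.03787556  79.77491083  82.96759609] [25.74274108 29.90874886]
-18 [-101.57023632 -101.51172119  100.65484939  101.13469732] [-17.70643312  17.8086533 ]
```

```bash
python3 -m handwheel '[[0,0,1,0,0,0,85],[0,0,2,0,0,0,85],[-0.05,0,3,0,0,0,85],[-0.05,0,4,0,0,0,85],[-0.05,0,5,0,0,0,85]]'; python3 -m handwheel '[[0,0,1,0,0,0,85],[0,0,2,0,0,0,85],[0,0,3,0,0,0,85],[0,0,3.28,0,0,0,85],[0,0,3.28,0,0,0,85]]'; python3 -m handwheel '[[0,0,0,0,0,0,50],[0,0,0,0,0,0,50],[0,0,0,0,0,0,50],[0,0,0,0,0,0,50],[0,0,0,0,0,0,50]]'; python3 -m handwheel '[[0,0,0,0,0,0,50],[0,0,0,0,0,0,50],[0,0,0,0,0,0,50],[0,0,0,0,0,0,50],[0,0,0,0,0,0,50]]'
```

```text
time: 2.07
eef_pos: [469.9, 193.8, 133.3]
eef_rot: [-0.061, 0.998, 0.0, -0.0]
ft_force: [-0.2, 0.1, 0.2]
finger_gap: 85.2
time: 2.48
eef_pos: [468.0, 192.1, 50.2]
eef_rot: [-0.06, 0.998, -0.001, -0.003]
ft_force: [-0.7, -0.3, -0.5]
finger_gap: 85.3
time: 2.9
eef_pos: [472.1, 192.0, 53.7]
eef_rot: [-0.059, 0.998, 0.001, 0.001]
ft_force: [0.1, 0.9, 0.8]
finger_gap: 49.8
time: 3.32
eef_pos: [471.1, 191.4, 52.5]
eef_rot: [-0.059, 0.998, -0.0, -0.0]
ft_force: [0.3, 1.1, -0.1]
finger_gap: 50.1
```

Gap 50 for a 60 mm rim is odd, so I'll look before lifting.

```bash
python3 - <<'E'
from plant import ctrl, imaging
import cv2,numpy as np
a=imaging.snapshot("side")["color"][200:320,260:440,::-1]; b=imaging.snapshot("wrist")["color"][...,::-1]; c=imaging.snapshot("scene")["color"][110:250,300:460,::-1]
im=np.vstack([np.hstack([cv2.resize(a,(400,280)),cv2.resize(c,(400,280))]),np.hstack([cv2.resize(b,(480,300)),np.zeros((300,320,3),np.uint8)])])
cv2.imwrite("pics/g.png",im)
E
```

```text
(no output)
```

View pics/g.png

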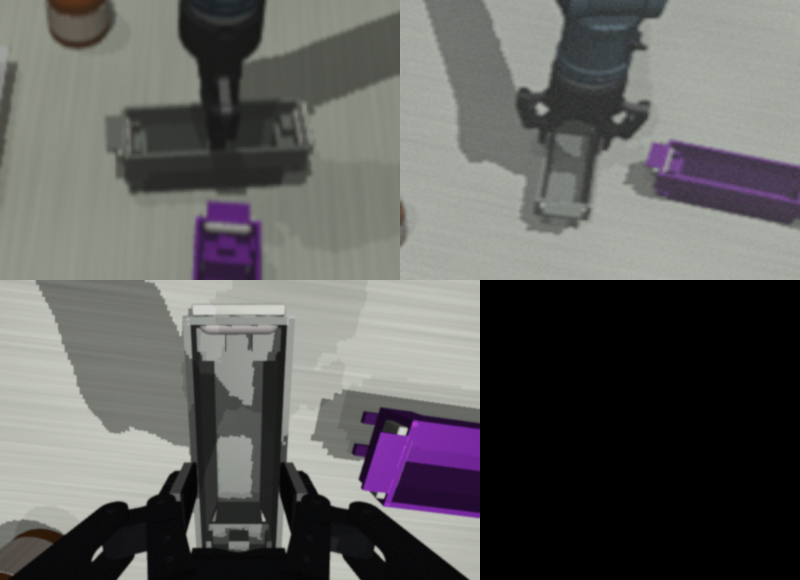

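The fingers straddle the rim at wrist-view (190,490) and (290,490). I'll command them fully closed to see where they stop, then lift a little.

```bash
python3 -m handwheel '[[0,0,0,0,0,0,45],[0,0,0,0,0,0,40],[0,0,0,0,0,0,40],[0,0,0,0,0,0,40],[0,0,0,0,0,0,40]]'
```

```text
time: 3.88
eef_pos: [471.2, 191.5, 52.6]
eef_rot: [-0.059, 0.998, -0.0, -0.0]
ft_force: [-0.4, -0.4, 0.4]
finger_gap: 39.6
```

```bash
python3 - <<'E'
from plant import ctrl, imaging
import cv2,numpy as np
b=imaging.snapshot("wrist"); print(np.round(b["range_z"][260:400:20,200:440:20]))
cv2.imwrite("pics/g2.png",cv2.resize(b["color"][150:400,150:500,::-1],(800,571)))
E
```

```text
[[239. 240. 141. 133. 210. 236. 235. 237.   0. 133. 241. 240.]
 [245. 245. 126. 119. 212. 240. 241. 241. 202. 118. 127. 245.]
 [249. 105. 106. 120. 216. 237. 239. 238. 205. 117. 105. 107.]
 [104.  90.  88. 121. 215. 217. 218. 217. 206.  89.  89.  95.]
 [105.  81.  81. 262. 209. 214. 209. 217. 208.  80.  83.  81.]
 [106.  75.  76.  74.  84.  84. 205.  84.  85.  74.  75.  74.]
 [270.  70.  69.  70.  77.  76.  76.  77.  77.  69.  70.  70.]]
```

View pics/g2.png

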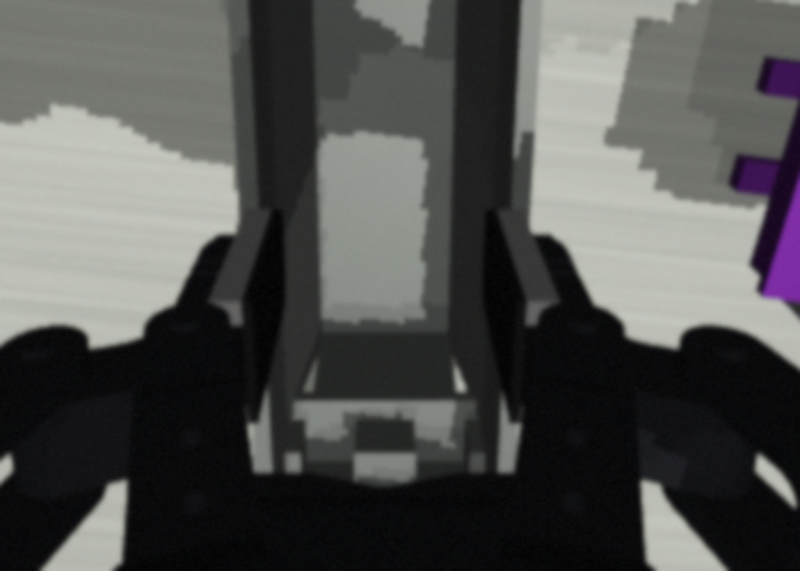

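```bash
python3 - <<'E'
from plant import ctrl, imaging
import numpy as np
from scipy.spatial.transform import Rotation as Ro
from h import *
o=ctrl.observe(); s=imaging.snapshot("wrist")
T=np.eye(4);T[:3,:3]=Ro.from_quat(o["eef_rot"]).as_matrix();T[:3,3]=o["eef_pos"]
M=np.array(s["tool_from_camera"]);print(s["fovy"],s["cx"],s["cy"],o["finger_gap"],o["eef_pos"])
W=pts(s,T@M);L=pts(s,M)
print("world z");print(np.round(W[240:400:15,230:400:13,2]))
print("tool y");print(np.round(L[240:400:15,230:400:13,1]))
print("tool z");print(np.round(L[240:400:15,230:400:13,2]))
s2=imaging.snapshot("side");W=pts(s2);w=W[235:290,305:405];print(np.round(w[::6,::8,2]))
E
```

```text
60.99757850819124 317.57982854495486 195.1365930276081 39.99345677995881 [471.18569495 191.47779126  52.56226488]
world z
[[ -0.   1.  70.  51.  21.   5.   6.   5.   4.   6.  36.  71.   1.  -1.]
 [  1.  86.  93.  90.  23.   5.   5.   5.   5.   7.  36.  94.  86.   1.]
 [ -0.  98. 105.  93.  25.   4.   4.   4.   4.   7.  37. 106. 104.  99.]
 [120. 118. 113.  94.  24.   5.   5.   6.   5.   9.  39. 110. 113. 120.]
 [126. 126. 113.  97.  27.   9.  11.  10.  10.  10.  39. 111. 125. 126.]
 [133. 133. 116.  64.  29.  27.  27.  27.  27.  27.  41. 113. 140. 132.]
 [148. 146. 146.  65.  36.  37.  38.  37.  38.  37.  42. 114. 147. 147.]
 [149. 151. 151.  67.  44.  37.  47.  48.  37.  38.  48.  70. 152. 151.]
 [155. 156. 156. 148. 149. 148.  51.  51. 149. 149. 148. 149. 156. 156.]
 [160. 160. 160. 154. 154. 154. 154. 154. 153. 153. 154. 160. 161. 161.]
 [165. 164. 165. 157. 158. 158. 158. 159. 158. 159. 158. 166. 164. 165.]]
tool y
[[-61. -52. -29. -26. -23. -16.  -7.   2.  11.  20.  24.  26.  47.  57.]
 [-62. -32. -25. -20. -23. -16.  -7.   2.  11.  20.  25.  22.  29.  57.]
 [-63. -29. -23. -20.
[... 1604 characters left out ...]
13.
  -112. -112.]]
[[  0.  -1.   1.  -1.  -1.   2. 161. 182.  -1.   0.  -1.  -4.   1.]
 [  3.   1.  -1.  -2.  -2.   0. 147. 180.  -3.   2.  -2.   2.  -2.]
 [ -2.  -1.  68.  68.  66.  65. 137. 175.  58.  58.  54.  69.   0.]
 [ -2.  70.  49.  45.  44.  40. 129. 154.  37.  37.  35.  66.   1.]
 [ -1.  69.  51.  26.  26.  22.  88.  99.  18.  18.  36.  62.   1.]
 [ -1.  71.  49.  10.   7.  68.  69.  70.  70.  72.  65.  63.  -1.]
 [ -1.   1.  57.  54.  52.  52.  49.  51.  48.  48.  44.  44.  -2.]
 [  4.  -1.  33.  25.  25.  26.  20.  18.  17.  13.  15.   2.   1.]
 [ -0.   1.   0.   3.   2.   2.  -0.  -0.  -0.  -4.  -2.   2.  -2.]
 [ -2.  -0.   1.   1.  -0.  -1.  68.  70.  70.  -0.  -4.   2.  -0.]]
```

Both cameras put the fingertips at about z 86–90, well above the rim and about 50 mm higher than `tips_ahead` implies. Next I measure the pads in tool coordinates, with the gripper opened.

```bash
python3 -m handwheel '[[0,0,0,0,0,0,62],[0,0,0,0,0,0,62],[0,0,0,0,0,0,62],[0,0,0,0,0,0,62]]'; python3 - <<'E'
from plant import ctrl, imaging
import numpy as np
from scipy.spatial.transform import Rotation as Ro
from h import *
o=ctrl.observe(); R=Ro.from_quat(o["eef_rot"]).as_matrix()
s=imaging.snapshot("wrist"); L=pts(s,np.array(s["tool_from_camera"])).reshape(-1,3)
def rep(n,L):
    for sg in(-1,1):
        m=(L[:,2]<-22)&(L[:,2]>-75)&(L[:,1]*sg>5)&(abs(L[:,1])<60)&(abs(L[:,0])<60)
        q=L[m]; print(n,sg,len(q)); 
        if len(q): print(np.round(np.percentile(q,[1,5,50,95,99],axis=0)))
rep("wrist",L)
for n in("side","scene"):
    W=pts(imaging.snapshot(n)).reshape(-1,3); rep(n,(W-o["eef_pos"])@R)
E
```

```text
time: 4.37
eef_pos: [471.2, 191.5, 52.6]
eef_rot: [-0.059, 0.998, -0.0, 0.0]
ft_force: [0.5, -0.6, -0.8]
finger_gap: 61.9
wrist -1 3386
[[-11. -56. -75.]
 [ -8. -49. -74.]
 [  7. -33. -57.]
 [ 12. -31. -34.]
 [ 13. -31. -30.]]
wrist 1 3389
[[-10.  31. -75.]
 [ -8.  31. -74.]
 [  7.  33. -57.]
 [ 12.  49. -34.]
 [ 13.  56. -30.]]
side -1 8
[[ -3. -32. -36.]
 [ -3. -32. -36.]
 [ -0. -31. -30.]
 [  6. -30. -28.]
 [  7. -30. -27.]]
side 1 49
[[-13.  36. -73.]
 [-12.  37. -70.]
 [ -3.  43. -42.]
 [  9.  46. -31.]
 [ 10.  47. -30.]]
scene -1 45
[[-31. -50. -74.]
 [-12. -48. -73.]
 [ -9. -39. -53.]
 [ -5. -32. -32.]
 [ -5. -29. -26.]]
scene 1 45
[[-13.  30. -75.]
 [-12.  30. -74.]
 [ -9.  36. -52.]
 [ -1.  44. -35.]
 [  4.  48. -30.]]
```

Tips at gap 62 sit about 29 mm behind the reported TCP, and are centred in x and y. So the eef z should be about 9 for the grip. I'll open, descend 43 mm and grip.

```bash
python3 -m handwheel '[[0,0,0,0,0,0,85],[0,0,0,0,0,0,85],[0,0,0,0,0,0,85],[0,0,0.6,0,0,0,85],[0,0,1.2,0,0,0,85]]'; python3 -m handwheel '[[0,0,0.54,0,0,0,85],[0,0,0.54,0,0,0,85],[0,0,0.54,0,0,0,50],[0,0,0.54,0,0,0,50],[0,0,0.54,0,0,0,50]]'; python3 -m handwheel '[[0,0,0,0,0,0,50],[0,0,0,0,0,0,50],[0,0,0,0,0,0,50],[0,0,0,0,0,0,50]]'
```

```text
time: 4.93
eef_pos: [472.5, 192.2, 23.2]
eef_rot: [-0.059, 0.998, 0.001, 0.001]
ft_force: [0.9, 0.6, 0.1]
finger_gap: 85.0
time: 5.35
eef_pos: [472.3, 192.1, 10.2]
eef_rot: [-0.059, 0.998, 0.001, 0.001]
ft_force: [-0.8, 0.4, -2.7]
finger_gap: 59.4
time: 5.68
eef_pos: [472.1, 192.0, 10.0]
eef_rot: [-0.059, 0.998, 0.0, 0.001]
ft_force: [-0.3, -0.6, 4.6]
finger_gap: 59.4
```

Gripped at 59.4 mm. Lift, and refine the filled tote's pose from the initial pictures.

```bash
python3 -m handwheel '[[0,0,-0.6,0,0,0,50],[0,0,-1.4,0,0,0,50],[0,0,-2.4,0,0,0,50],[0,0,-3.4,0,0,0,50],[0,0,-4.4,0,0,0,50]]'; python3 -m handwheel '[[0,0,-1,0,0,0,50],[0,0,-2,0,0,0,50],[0,0,-3,0,0,0,50],[0,0,-3.8,0,0,0,50],[0,0,-3.8,0,0,0,50]]'; python3 -m handwheel '[[0,0,0,0,0,0,50],[0,0,0,0,0,0,50],[0,0,0,0,0,0,50]]'
python3 - <<'E'
import pickle,numpy as np
from plant import imaging,ctrl
from h import *
for n in("scene","side"):
  W=pts(pickle.load(open(n+"0.pkl","rb"))).reshape(-1,3)
  W=W[(abs(W[:,2]-150)<6)&(abs(W[:,0]-520)<130)&(abs(W[:,1]+217)<100)]
  for a in(26.5,27,27.5):
    A=np.radians(a);d=W[:,:2]-[516,-220.]; u=d@[np.cos(A),np.sin(A)];v=d@[-np.sin(A),np.cos(A)]
    print(n,a,[np.round(np.percentile(u[k],[1,99]),1) for k in((v<-25)&(v>-34),(v>25)&(v<34),abs(v)<15)],np.round(np.percentile(v,[1,3,97,99]),1), [np.round(np.polyfit(u[k],v[k],1),3) for k in((v<-25)&(v>-34),(v>25)&(v<34))])
# held tote from both cameras
o=ctrl.observe()
for n in("scene","side"):
  W=pts(imaging.snapshot(n)).reshape(-1,3); d=W[:,:2]-o["eef_pos"][:2]
  q=W[(np.hypot(*d.T)<130)&(W[:,2]>150)&(W[:,2]<400)]; print(n,len(q),np.round(np.histogram(q[:,2],np.arange(150,320,10))[0]))
E
```

```text
time: 6.1
eef_pos: [469.3, 190.5, 118.6]
eef_rot: [-0.059, 0.998, -0.001, -0.002]
ft_force: [0.9, 0.4, -4.1]
finger_gap: 59.2
time: 6.52
eef_pos: [473.4, 192.4, 217.5]
eef_rot: [-0.059, 0.998, 0.002, 0.003]
ft_force: [1.2, -0.2, -2.8]
finger_gap: 59.2
time: 6.77
eef_pos: [469.2, 190.5, 211.4]
eef_rot: [-0.059, 0.998, -0.001, -0.002]
ft_force: [-0.7, -0.3, -3.9]
finger_gap: 59.3
scene 26.5 [array([-89. ,  90.3]), array([-86.1,  90.7]), array([-95.9, 107.3])] [-29.8 -29.5  29.9  30.3] [array([ 4.0000e-03, -2.7556e+01]), array([5.0000e-03, 2.8118e+01])]
scene 27 [array([-83.1,  90.1]), array([-90.1,  89.5]), array([-95.9, 107.2])] [-29.9 -29.5  29.8  30.1] [array([-1.0000e-03, -2.7647e+01]), array([-0.  , 28.14])]
scene 27.5 [array([-83.4,  90.2]), array([-89.8,  89.7]), array([-96. , 106.7])] [-30.  -29.5  29.9  30.4] [array([-8.0000e-03, -2.7597e+01]), array([-6.0000e-03,  2.8095e+01])]
side 26.5 [array([-91.8,  81.6]), array([-90.6,  93.8]), array([-95.6, 107. ])] [-29.8 -28.7  33.1  34.1] [array([ 3.0000e-03, -2.7079e+01]), array([6.0000e-03, 2.9833e+01])]
side 27 [array([-92.1,  83.8]), array([-90.3,  92.1]), array([-95.5, 107.2])] [-29.8 -28.7  32.8  33.7] [array([ 1.0000e-03, -2.7086e+01]), array([3.0000e-03, 2.9936e+01])]
side 27.5 [array([-92.3,  83.5]), array([-91.7,  92.3]), array([-95.4, 107.3])] [-29.9 -28.6  32.8  34. ] [array([-3.000e-03, -2.708e+01]), array([-4.0000e-03,  2.9906e+01])]
scene 2707 [  0   0   0   0   0 617  70  55  83  81  49 120 254  76 134 113]
side 5298 [  0   0   0   0   1 229 214 376 472 565 643 758 516  31  77  76]
```

The filled tote is centred at (516,-220), yaw 27.0°. Carry the tote over at height, then turn 160°.

```bash
for i in 1; do python3 -m handwheel '[[0.01,-0.7,-0.2,0,0,0,50],[0.02,-1.8,-0.4,0,0,0,50],[0.03,-3,-0.4,0,0,0,50],[0.04,-4.2,-0.4,0,0,0,50],[0.05,-5.4,-0.4,0,0,0,50]]'; python3 -m handwheel '[[0.01,-1.2,0,0,0,0,50],[0.02,-2.4,0,0,0,0,50],[0.03,-3.6,0,0,0,0,50],[0.04,-4.8,0,0,0,0,50],[0.05,-6,0,0,0,0,50]]'; python3 -m handwheel '[[0.01,-1.2,0,0,0,0,50],[0.02,-2.4,0,0,0,0,50],[0.03,-3.6,0,0,0,0,50],[0.04,-4.6,0,0,0,0,50],[0.04,-5.18,0,0,0,0,50]]'; done
python3 -m handwheel '[[0,0,0,0,0,1,50],[0,0,0,0,0,2.2,50],[0,0,0,0,0,3.5,50],[0,0,0,0,0,4.8,50],[0,0,0,0,0,6.1,50]]'; python3 -m handwheel '[[0,0,0,0,0,1.3,50],[0,0,0,0,0,2.6,50],[0,0,0,0,0,3.9,50],[0,0,0,0,0,5.2,50],[0,0,0,0,0,6.5,50]]'; python3 -m handwheel '[[0,0,0,0,0,1.3,50],[0,0,0,0,0,2.6,50],[0,0,0,0,0,3.9,50],[0,0,0,0,0,5.2,50],[0,0,0,0,0,6.5,50]]'; python3 -m handwheel '[[0,0,0,0,0,1.3,50],[0,0,0,0,0,2.6,50],[0,0,0,0,0,3.9,50],[0,0,0,0,0,5.2,50],[0,0,0,0,0,6.5,50]]';python3 -m handwheel '[[0,0,0,0,0,1.3,50],[0,0,0,0,0,2.6,50],[0,0,0,0,0,3.9,50],[0,0,0,0,0,5.2,50],[0,0,0,0,0,6.4,50]]'; python3 -m handwheel '[[0,0,0,0,0,0,50],[0,0,0,0,0,0,50],[0,0,0,0,0,0,50],[0,0,0,0,0,0,50],[0,0,0,0,0,0,50]]'
cat > held.py <<'E'
from plant import imaging,ctrl
import numpy as np,cv2,sys
from scipy.spatial.transform import Rotation as Ro
from h import *
o=ctrl.observe(); R=Ro.from_quat(o["eef_rot"]).as_matrix()
print(o["eef_pos"],R[:,:2].T,o["joint_pos"][6])
A=np.radians(27.0);B=np.array([[np.cos(A),np.sin(A)],[-np.sin(A),np.cos(A)]])
print("tcp in lower frame",B@(o["eef_pos"][:2]-[516,-220]))
S=[imaging.snapshot(n) for n in("scene","side")]; z0=o["eef_pos"][2]+60
for n,s in zip(("scene","side"),S):
  W=pts(s).reshape(-1,3); c=W.copy(); c[:,:2]=(W[:,:2]-[516,-220])@B.T
  for nm,z in(("upper",z0),("lower",150)):
    q=c[(abs(c[:,2]-z)<5)&(abs(c[:,0])<115)&(abs(c[:,1])<38)]; u,v=q[:,0],q[:,1]
    if len(q)<20: print(n,nm,len(q));continue
    f=lambda k:(k.sum(),np.round(np.percentile(u[k],[1,99]),1),np.round(np.polyfit(u[k],v[k],1),3)) if k.sum()>15 else k.sum()
    print(n,nm,"z",np.round(np.median(q[:,2]),1),"-side",f(v<-24),"+side",f(v>24),"mid",np.round(np.percentile(u[abs(v)<15],[1,99]),1) if (abs(v)<15).sum()>5 else "", "v",np.round(np.percentile(v,[1,99]),1))
cv2.imwrite(sys.argv[1],np.hstack([cv2.resize(S[0]["color"][80:240,150:310,::-1],(400,400)),cv2.resize(S[1]["color"][50:190,270:410,::-1],(400,400))]))
E
python3 held.py pics/p1.png
```

```text
time: 7.28
eef_pos: [485.2, 55.9, 223.2]
eef_rot: [-0.059, 0.998, -0.0, -0.001]
ft_force: [0.1, -1.0, -3.4]
finger_gap: 59.1
time: 7.7
eef_pos: [501.5, -93.2, 223.1]
eef_rot: [-0.059, 0.998, 0.0, -0.001]
ft_force: [0.6, 0.2, -4.1]
finger_gap: 59.1
time: 8.12
eef_pos: [515.3, -224.7, 223.3]
eef_rot: [-0.057, 0.998, -0.001, -0.001]
ft_force: [0.0, -1.1, -3.2]
finger_gap: 59.3
time: 8.53
eef_pos: [515.8, -220.2, 222.8]
eef_rot: [0.208, 0.978, -0.0, -0.001]
ft_force: [0.8, 0.1, -3.0]
finger_gap: 59.2
time: 8.95
eef_pos: [515.9, -220.1, 222.9]
eef_rot: [0.474, 0.881, -0.0, -0.001]
ft_force: [-0.2, 0.2, -3.2]
finger_gap: 59.2
time: 9.37
eef_pos: [515.9, -220.0, 223.0]
eef_rot: [0.701, 0.713, -0.001, -0.001]
ft_force: [-0.7, -0.3, -3.8]
finger_gap: 59.3
time: 9.78
eef_pos: [516.1, -219.9, 223.1]
eef_rot: [0.873, 0.488, -0.001, -0.0]
ft_force: [0.4, -0.4, -3.3]
finger_gap: 59.4
time: 10.2
eef_pos: [516.2, -219.8, 223.0]
eef_rot: [0.973, 0.229, -0.001, -0.0]
ft_force: [-0.1, 0.8, -3.3]
finger_gap: 59.1
time: 10.62
eef_pos: [516.4, -220.5, 224.0]
eef_rot: [0.973, 0.232, 0.0, -0.0]
ft_force: [-
[... 391 characters left out ...]
ay([-2.6000e-02,  2.8715e+01])) mid [85.7 99.4] v [-35.2  33.1]
scene lower z 150.2 -side (np.int64(45), array([19.4, 93. ]), array([-2.0000e-03, -2.7391e+01])) +side (np.int64(102), array([-90.2,  94.9]), array([-1.0000e-03,  2.7991e+01])) mid [ 84.6 108.6] v [-29.6  30.1]
side upper z 282.9 -side (np.int64(109), array([-87.4,  91.7]), array([ 1.000e-03, -2.783e+01])) +side (np.int64(155), array([-86.3,  96.1]), array([-4.0000e-03,  2.9489e+01])) mid [-105.8   97.5] v [-33.   34.2]
side lower z 148.5 -side (np.int64(113), array([-87.4,  87. ]), array([-1.0000e-03, -2.6545e+01])) +side (np.int64(155), array([-94.1,  95.8]), array([-3.0000e-03,  3.0073e+01])) mid [-95.3 106.9] v [-30.2  34.4]
```

View pics/p1.png

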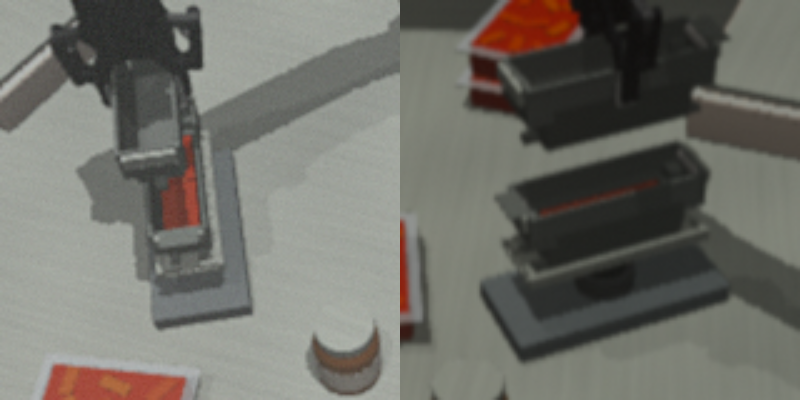

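The upper tote's tab is now at the opposite end (side crop (720,30)), while the filled tote's tab is at (515,200). Relative offset is about +1.5 mm along x and −0.9 mm along y. I'll correct that and descend to just above contact.

```bash
python3 -m handwheel '[[-0.06,-0.03,0.5,0,0,0,50],[-0.06,-0.03,1,0,0,0,50],[-0.06,-0.03,1.6,0,0,0,50],[-0.06,-0.03,2.1,0,0,0,50],[-0.06,-0.03,2.3,0,0,0,50]]'; python3 -m handwheel '[[0,0,0,0,0,0,50],[0,0,0,0,0,0,50],[0,0,0,0,0,0,50],[0,0,0,0,0,0,50]]'; python3 held.py pics/p2.png
```

```text
time: 11.13
eef_pos: [512.7, -219.2, 163.1]
eef_rot: [0.973, 0.231, -0.002, -0.002]
ft_force: [-1.1, -1.1, -3.3]
finger_gap: 59.5
time: 11.47
eef_pos: [515.4, -221.1, 167.4]
eef_rot: [0.973, 0.231, 0.001, 0.001]
ft_force: [0.2, -0.4, -2.9]
finger_gap: 59.4
[ 515.41221405 -221.07103503  167.36193306] [[ 0.89299113  0.45007322  0.00096519]
 [ 0.45007188 -0.89299134  0.00133419]] -0.2782860667658202
tcp in lower frame [-1.00996084 -0.68744996]
scene upper z 227.0 -side (np.int64(85), array([-16.3,  93.5]), array([ 2.3000e-02, -3.0086e+01])) +side (np.int64(66), array([-65.7,  89.7]), array([-0.03 , 28.741])) mid [84.6 98. ] v [-34.8  34. ]
scene lower z 150.0 -side (np.int64(20), array([57.8, 94.8]), array([  0.07 , -32.989])) +side (np.int64(71), array([-27.5,  95.4]), array([-9.0000e-03,  2.8297e+01])) mid [ 84.5 107.6] v [-29.1  30.1]
side upper z 226.3 -side (np.int64(114), array([-84.8,  87.8]), array([ 2.0000e-03, -2.7751e+01])) +side (np.int64(142), array([-91. ,  89.3]), array([ 0.   , 29.605])) mid [-107.7   96.9] v [-33.8  35.5]
side lower z 149.0 -side 7 +side (np.int64(153), array([-91.2,  94.8]), array([-4.0000e-03,  3.0147e+01])) mid [-94.7 107.2] v [-28.   34.8]
```

Within the play. Press in small steps, watching the force.

```bash
python3 -m handwheel '[[-0.01,-0.02,0.15,0,0,0,50],[-0.01,-0.02,0.3,0,0,0,50],[-0.01,-0.02,0.4,0,0,0,50],[-0.01,-0.02,0.4,0,0,0,50]]'; python3 -m handwheel '[[0,0,0.12,0,0,0,50],[0,0,0.24,0,0,0,50],[0,0,0.24,0,0,0,50],[0,0,0.24,0,0,0,50]]';python3 -m handwheel '[[0,0,0.12,0,0,0,50],[0,0,0.24,0,0,0,50],[0,0,0.24,0,0,0,50],[0,0,0.24,0,0,0,50]]'
```

```text
time: 11.9
eef_pos: [514.6, -219.7, 156.1]
eef_rot: [0.973, 0.232, 0.0, -0.0]
ft_force: [0.8, 0.5, -2.7]
finger_gap: 59.0
time: 12.23
eef_pos: [515.1, -220.1, 150.9]
eef_rot: [0.973, 0.232, 0.001, 0.0]
ft_force: [1.2, 1.3, 0.8]
finger_gap: 59.3
time: 12.57
eef_pos: [515.2, -220.4, 145.1]
eef_rot: [0.973, 0.231, 0.001, 0.0]
ft_force: [1.3, 1.7, 4.7]
finger_gap: 59.4
```

```bash
for k in 1; do python3 -m handwheel '[[0,0,0.12,0,0,0,50],[0,0,0.24,0,0,0,50],[0,0,0.24,0,0,0,50],[0,0,0.24,0,0,0,50]]';python3 -m handwheel '[[0,0,0.12,0,0,0,50],[0,0,0.2,0,0,0,50],[0,0,0.2,0,0,0,50],[0,0,0.2,0,0,0,50]]'; done
```

```text
time: 12.9
eef_pos: [515.4, -220.5, 139.6]
eef_rot: [0.973, 0.231, 0.001, 0.0]
ft_force: [1.4, 2.8, 7.8]
finger_gap: 59.1
time: 13.23
eef_pos: [515.6, -220.7, 135.2]
eef_rot: [0.973, 0.231, 0.001, 0.0]
ft_force: [0.3, 2.3, 9.8]
finger_gap: 59.0
```

```bash
python3 -m handwheel '[[0,0,0.1,0,0,0,50],[0,0,0.16,0,0,0,50],[0,0,0.16,0,0,0,50],[0,0,0.16,0,0,0,50]]';python3 -m handwheel '[[0,0,0.1,0,0,0,50],[0,0,0.16,0,0,0,50],[0,0,0.16,0,0,0,50],[0,0,0.16,0,0,0,50]]'; python3 held.py pics/p3.png | grep -v scene
```

```text
time: 13.57
eef_pos: [515.7, -220.9, 131.6]
eef_rot: [0.973, 0.231, 0.001, 0.0]
ft_force: [0.2, 3.1, 11.6]
finger_gap: 59.1
time: 13.9
eef_pos: [515.8, -221.1, 128.0]
eef_rot: [0.973, 0.232, 0.001, 0.0]
ft_force: [-1.8, 3.0, 14.1]
finger_gap: 59.3
[ 515.81939919 -221.07572792  128.03554275] [[ 0.89270056  0.45064191  0.00275385]
 [ 0.45064003 -0.8927048   0.00130455]] -0.24109405548274365
tcp in lower frame [-0.64928675 -0.87648954]
side upper z 186.9 -side (np.int64(113), array([-88.1,  90. ]), array([ 1.000e-03, -2.791e+01])) +side (np.int64(132), array([-91.4,  94.7]), array([1.0000e-03, 2.9015e+01])) mid [-106.4   98.4] v [-32.7  33.3]
side lower z 151.5 -side (np.int64(59), array([-70.7,  73.6]), array([-1.0000e-02, -2.6062e+01])) +side (np.int64(128), array([-85.5,  87.4]), array([-4.000e-03,  2.755e+01])) mid [88.4 90.9] v [-29.8  32. ]
```

```bash
python3 -m handwheel '[[0,0,0.08,0,0,0,50],[0,0,0.12,0,0,0,50],[0,0,0.12,0,0,0,50],[0,0,0.12,0,0,0,50]]'; cat > low.py <<'E'
from plant import imaging,ctrl
import numpy as np
from h import *
A=np.radians(27.0);B=np.array([[np.cos(A),np.sin(A)],[-np.sin(A),np.cos(A)]])
o=ctrl.observe();print(o["eef_pos"],o["ft_force"][2])
for n in("side","scene"):
  W=pts(imaging.snapshot(n)).reshape(-1,3); c=W.copy(); c[:,:2]=(W[:,:2]-[516,-220])@B.T
  t=c[(c[:,0]>100)&(c[:,0]<106)&(abs(c[:,1])<16)&(c[:,2]>85)&(c[:,2]<170)]
  u=c[(c[:,0]<-98)&(c[:,0]>-106)&(abs(c[:,1])<16)&(c[:,2]>150)]
  r=c[(abs(c[:,0])<88)&(abs(abs(c[:,1])-28)<3)&(c[:,2]>o["eef_pos"][2]+35)&(c[:,2]<o["eef_pos"][2]+80)]
  print(n,"lower tab",len(t),np.round(np.percentile(t[:,2],[10,50,90]),1) if len(t) else "", "upper tab",len(u),np.round(np.median(u[:,2]),1) if len(u) else "","upper rim",np.round(np.percentile(r[:,2],[50,90]),1),"tilt",np.round(np.polyfit(*r[r[:,2]>np.percentile(r[:,2],60)][:,[0,2]].T,1),3))
E
python3 low.py
```

```text
time: 14.33
eef_pos: [515.8, -220.3, 123.8]
eef_rot: [0.973, 0.231, 0.001, 0.0]
ft_force: [-0.1, 2.7, 7.0]
finger_gap: 59.4
[ 515.77326618 -220.30274805  123.79851636] 6.954999334535334
side lower tab 16 [131.1 134.3 135.7] upper tab 21 183.2 upper rim [173.3 184.2] tilt [-5.00000e-03  1.82408e+02]
scene lower tab 26 [131.6 134.6 136.2] upper tab 0  upper rim [182.4 185.9] tilt [-2.60000e-02  1.86494e+02]
```

Force fell from 14 to 7 N with the tabs about 49 mm apart, so it snapped. One firm further press of 10 mm will make sure of both ends.

```bash
python3 -m handwheel '[[0,0,0.1,0,0,0,50],[0,0,0.2,0,0,0,50],[0,0,0.3,0,0,0,50],[0,0,0.4,0,0,0,50],[0,0,0.4,0,0,0,50]]'; python3 -m handwheel '[[0,0,0,0,0,0,50],[0,0,0,0,0,0,50]]'; python3 low.py
```

```text
time: 14.85
eef_pos: [515.8, -220.3, 114.2]
eef_rot: [0.973, 0.231, 0.001, -0.0]
ft_force: [0.7, 3.6, 12.7]
finger_gap: 59.6
time: 15.02
eef_pos: [515.8, -220.3, 114.5]
eef_rot: [0.973, 0.231, 0.001, -0.0]
ft_force: [-0.1, 2.5, 12.1]
finger_gap: 59.2
[ 515.75672983 -220.32910587  114.50538675] 12.099674831360739
side lower tab 18 [122.8 124.4 126.2] upper tab 18 175.1 upper rim [164.6 174.9] tilt [-1.00000e-03  1.73257e+02]
scene lower tab 24 [122.6 125.4 127.8] upper tab 0  upper rim [173.1 176.9] tilt [-2.60000e-02  1.77615e+02]
```

Spacing is about 50 mm and level. Rise until the force is near zero, then release.

```bash
python3 -m handwheel '[[0,0,-0.15,0,0,0,50],[0,0,-0.3,0,0,0,50],[0,0,-0.45,0,0,0,50],[0,0,-0.6,0,0,0,50],[0,0,-0.7,0,0,0,50]]'; python3 -m handwheel '[[0,0,0,0,0,0,50],[0,0,0,0,0,0,50],[0,0,0,0,0,0,50]]'; python3 low.py
```

```text
time: 15.53
eef_pos: [515.7, -220.3, 130.9]
eef_rot: [0.973, 0.231, 0.001, 0.001]
ft_force: [3.0, 1.7, 1.3]
finger_gap: 59.2
time: 15.78
eef_pos: [515.1, -220.4, 130.2]
eef_rot: [0.973, 0.232, 0.001, 0.001]
ft_force: [3.5, 1.6, 3.9]
finger_gap: 59.2
[ 515.10052711 -220.44736491  130.20279491] 3.8828756241376223
side lower tab 17 [138.2 140.4 141.5] upper tab 19 189.9 upper rim [180.4 190.6] tilt [-4.00000e-03  1.89414e+02]
scene lower tab 23 [138.1 140.7 142.1] upper tab 0  upper rim [188.5 192.5] tilt [-2.70000e-02  1.93226e+02]
```

```bash
python3 -m handwheel '[[0,0,-0.08,0,0,0,50],[0,0,-0.14,0,0,0,50],[0,0,-0.14,0,0,0,50],[0,0,-0.14,0,0,0,50]]'; python3 -m handwheel '[[0,0,0,0,0,0,62],[0,0,0,0,0,0,66],[0,0,0,0,0,0,75],[0,0,0,0,0,0,85],[0,0,0,0,0,0,85]]';  python3 -m handwheel '[[0,0,0,0,0,0,85],[0,0,-0.4,0,0,0,85],[0,0,-1,0,0,0,85],[0,0,-2,0,0,0,85],[0,0,-3,0,0,0,85]]'; python3 -m handwheel '[[0,0,-1,0,0,0,85],[0,0,-2,0,0,0,85],[0,0,-3,0,0,0,85],[0,0,-4,0,0,0,85],[0,0,-4,0,0,0,85]]'; python3 -m handwheel '[[-1,0,0,0,0,0,85],[-2,0,0,0,0,0,85],[-3,0,0,0,0,0,85],[-4,0,0,0,0,0,85],[-4,0,0,0,0,0,85]]'
python3 - <<'E'
from plant import imaging,ctrl
import numpy as np,cv2
from h import *
A=np.radians(27.0);B=np.array([[np.cos(A),np.sin(A)],[-np.sin(A),np.cos(A)]])
I=[]
for n in("side","scene"):
  s=imaging.snapshot(n);W=pts(s).reshape(-1,3);c=W.copy();c[:,:2]=(W[:,:2]-[516,-220])@B.T
  k=(abs(c[:,0])<88)&(abs(abs(c[:,1])-28)<4)&(c[:,2]>150)&(c[:,2]<215); r=c[k]; zt=np.percentile(r[:,2],90)
  q=c[(abs(c[:,2]-zt)<5)&(abs(c[:,0])<115)&(abs(c[:,1])<38)];g=q[abs(abs(q[:,1])-28)<4]
  t=c[(c[:,0]>100)&(c[:,0]<106)&(abs(c[:,1])<16)&(c[:,2]>85)&(c[:,2]<160)]
  print(n,"rim z",zt,"tilt",np.polyfit(g[:,0],g[:,2],1)[0],"mid u",np.percentile(q[abs(q[:,1])<15,0],[1,99]),"v",np.percentile(q[:,1],[2,98]),"yaw",[np.polyfit(*g[m][:,:2].T,1)[0] for m in(g[:,1]>0,g[:,1]<0)],"low tab",np.median(t[:,2]))
  lo=c[(abs(c[:,0])<115)&(abs(c[:,1])<20)&(abs(c[:,2]-np.median(t[:,2]))<4)]; print(" lower u",np.percentile(lo[:,0],[1,99]))
  I.append(cv2.resize(s["color"][50:190,270:410,::-1] if n=="side" else s["color"][80:240,150:310,::-1],(400,400)))
cv2.imwrite("pics/f.png",np.hstack(I)); o=ctrl.observe();print(o["eef_pos"],o["ft_force"],o["time"])
E
```

```text
time: 16.22
eef_pos: [514.0, -220.7, 133.5]
eef_rot: [0.973, 0.231, -0.0, 0.0]
ft_force: [2.7, 0.6, 1.9]
finger_gap: 59.3
time: 16.63
eef_pos: [513.4, -220.1, 133.1]
eef_rot: [0.973, 0.231, -0.001, -0.0]
ft_force: [0.7, -0.3, -1.6]
finger_gap: 85.1
time: 17.05
eef_pos: [513.9, -220.5, 210.3]
eef_rot: [0.973, 0.231, -0.0, 0.0]
ft_force: [1.0, -0.2, 0.8]
finger_gap: 85.4
time: 17.47
eef_pos: [516.9, -223.0, 315.4]
eef_rot: [0.973, 0.231, 0.004, 0.003]
ft_force: [0.3, -1.6, -0.3]
finger_gap: 85.3
time: 17.88
eef_pos: [427.1, -269.1, 305.7]
eef_rot: [0.973, 0.232, 0.004, -0.009]
ft_force: [0.1, -0.1, 0.8]
finger_gap: 85.1
side rim z 194.93308374196087 tilt 0.0014226245590831636 mid u [-107.79826968   96.01968644] v [-29.97816661  33.56184656] yaw [np.float64(0.0017457645459479833), np.float64(0.0037596211844205746)] low tab 146.32600603763004
 lower u [-93.45627017 107.80468253]
scene rim z 197.81322336035728 tilt -0.0052187912710807095 mid u [-107.81218899   96.16594103] v [-29.9175375   29.70654212] yaw [np.float64(-0.0026928773068410814), np.float64(-0.002911877749395404)] low tab 146.5375896119705
 lower u [-69.55778086 107.60323695]
[ 430.06921479 -267.07353064  307.01658333] [ 0.21833118  0.49004767 -0.01162627] 17.9833
```

View pics/f.png

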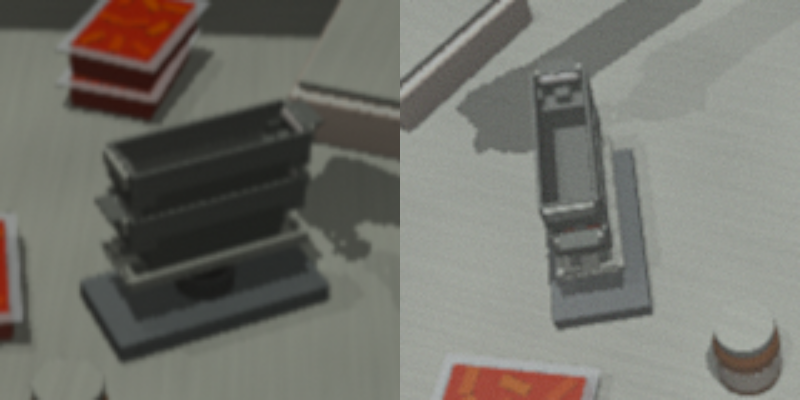

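The tote is stacked level with its tab (side crop (310,120)) opposite the lower tab (110,210). The arm is clear, so I'm handing in after a short settling.

```bash
python3 -m handwheel '[[0,0,0,0,0,0,85],[0,0,0,0,0,0,85],[0,0,0,0,0,0,85],[0,0,0,0,0,0,85],[0,0,0,0,0,0,85]]'; python3 -c "
from plant import order
print(order.close_job())"
```

```text
time: 18.4
eef_pos: [429.5, -268.6, 307.2]
eef_rot: [0.973, 0.231, -0.003, 0.0]
ft_force: [0.2, -0.3, -0.1]
finger_gap: 84.8
the job is handed in; nothing more can be done
None
```

The empty grey tote is stacked on the filled one with its tab at the opposite end, and I handed the job in at about 18.4 s. The hand-in gives no verdict, so the results below are my own measurements.

- **Handling:** I gripped the tote by its rim, turned it 160°, lowered it onto the filled tote and pressed. The wrist force reading fell from 14 to 7 N as it snapped in. I pressed about 10 mm further to seat both ends, then eased up and let go.
- **Platform:** The deepest sink was about 26–28 mm, short of the 46 mm limit.
- **Last checks:**

| Check | Measured |
|---|---|
| Gap between the undersides | about 49–51 mm |
| Tilt | under 0.006 rad |
| Offset along x | about 1 mm or less |
| Platform below its top | about 4 mm |
| Wrist force after withdrawing | near zero |

- **Disagreements:** The two cameras differed by about 3 mm on the upper rim height (195 and 198 mm). The fingertips sat about 43 mm farther back than `ctrl.tips_ahead` implies, so the first close gripped nothing and I lowered the gripper to correct it.
- **Not measured:** I did not measure the packs or the jar at the end. The arm only passed above the jar, and no contact force showed along the way.

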